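# Let a spare battery out of the lidded bin

### The arm

A 7-joint arm with a two-finger parallel gripper is mounted at the origin on the work surface. World frame = base frame: x ahead of the robot, y to its left, z up, the work surface at z = 0. Lengths are in m, angles in rad, forces in N, time in s.
With the tool pointing down it reaches from about 0.425 to 0.925 m from the base axis. Payload 6.8 kg.
Tool frame: the origin (TCP) lies on the mounting face of the last link; the fingertips stand 173 mm ahead of it and the grasp point (between the pads) lies 155 mm ahead of it (grip_point_offset is the distance from the TCP to the grasp point, in m); x points along the fingers, z is the direction in which the jaws open and shut, and the axes are right-handed (so a half turn about x gives the same grasp; the last joint's range is limited). The gripper opens to 85 mm and grips with 20 to 120 N. Pads are 22 mm wide; open, the fingers measure 114 mm over their backs; the gripper's body (76 mm by 85 mm) begins 54 mm behind the grasp point. The pads swing forward as they close: fully open they stand 13 mm farther back than shut.
Start: joints at [-1.269, 0.477, 0.022, 1.555, -0.011, 1.109, -0.083], TCP at [0.269, 0.619, 0.405] pointing down, gripper open.
Joint ranges: [-2.96, 2.96], [-0.34, 2.1], [-1.41, 1.46], [0.24, 2.44], [-1.37, 4.51], [0.17, 1.92], [-2.96, 2.96]. Speed limits (rad/s): [2.39, 2.39, 3.14, 3.14, 3.14, 3.14, 3.14].

### API

Orientations are given as a rotation vector (axis times angle).
In Python, from bench import * gives the robot as it stands. The module is installed in compiled form; this text tells all that it offers.
- The arm moves only by the tool servo_tool, never from a script. Its argument "motion" is a list of rows, each a list of 5 numbers: the shift along the tool's x, y, z in m, then the turn about the tool's x in degrees, then the gripper command: -1 is fully open, 1 is shut, values between are in proportion. In form: [[dx, dy, dz, turn, fingers], ...]. A call has 1 to 8 rows; each row is the pose to reach, as a shift and turn from the pose measured when the call began, along the tool's axes at that moment; what a row does not reach only later rows make up. A row lasts 1/10 s, in which the tool goes at most 50 mm and 8.59 degrees, less where a joint would pass 70% of its speed; a pose out of reach is approached as far as the arm can. A call with a gripper value outside its range is refused whole. The fingers move at their own pace and stop on an object; "force" is the grip in N (left out, the last holds). Time passes only in rows, so rows that repeat a pose let the fingers close. It gives the time, the measured TCP pose, the force and the opening at its end, in the units of the state.
- get_obs(): the state, without advancing time (a new reading comes with each control period).
- grab_frame(name): name is "scene" or "top" or "wrist"; returns the picture (420x560x3 uint8, red, green, blue); there is no depth.
- camera_params(name): a dict with "mtx" (3x3 intrinsics, pixels), "world_to_cam" (4x4, takes a point from world to camera coordinates); the wrist camera has in their place "T_tool_cam" (4x4, takes a point from camera to tool coordinates, whose origin is the TCP and whose axes are the tool frame's). Camera axes: x right, y down, z forward; pixel columns grow to the right and rows downward; lengths in m; the calibration is good to about 2 mm. A picture is of the moment at which its call begins: read the wrist's pose just before it. camera_params takes no time and is no camera call.
- hand_in(): hands the job in, once; it reports no verdict.
The state is a dict: "clock": time; "joints": joint angles; "qvel": joint speeds; "tau": joint torques, N m; "tcp_pos": TCP position; "orientation": TCP orientation; "contact_force": force on the tool from outside, world axes, zero at the start; "moment": the same for the moment, N m; "grip_width": finger opening in m.
Only numpy, scipy, OpenCV 4.12 (cv2) and the standard library are available. Lean on these libraries where they do the work, as an engineer would, in place of code of your own. Each camera call takes 0.05 s, during which the arm holds its last target. There are 200 camera calls.

### The job

Let the spare battery out of the clear bin: with your fingertips press its red lever down until the blue lid stands wide open and the battery has rolled into the trough in front, then let the lever up gradually so that the lid comes down gently and closes fully without slamming. Do not touch the lid or the battery, pick nothing up, and leave the cup, flashlight, headlamp and carabiner where they are.

Things in the scene. Friction and masses are not known exactly. Their poses are not given: they have to be found in the camera images.
- dispenser: Fixed battery bin on a steel foot plate 250 x 150 mm. Origin on the table under its middle; its -x axis points out of the front (to the robot at yaw 0), +y to the lever's side, z up. Behind: clear closed box, x -10 to 114 mm, 75 mm wide (y -37.5 to 37.5), top 133 mm high. In front: open trough. The lever's gear at x 30, y 45 mm reaches 142 mm high.
- trough (a point): Middle of the trough where the battery comes to rest, 82 mm in -x of the bin's origin and 41 mm high. The grey trough spans x -104 to -10 mm of the bin, 75 mm wide, rim 52 mm high, front lip 46 mm high. Its white floor, 67 mm wide, slopes down 12 degrees to the front.
- battery: Yellow and black round battery, 33 mm diameter, 61 mm long, 140 g, lying along the bin's y; origin at its centre. It starts behind the closed lid, centre about 9 mm in +x and 60 mm above the bin's origin. With the lid open it rolls out by itself within about a second and stops against the trough's front lip.
- lever (a joint): Angle of the red lever (rad): 0 at rest (up), grows as the pad is pressed down, stop at 0.36. A spring returns it (pad force about 3.5 N at the top, 5.5 N at the bottom); let go, it snaps up and slams the lid. Its axis is level, along the bin's y, 160 mm in +x of the pad and 105 mm high, so the pad sinks nearly straight down, 57 mm in all.
- lever_pad (a point): Centre of the top face of the red lever pad, a plate 40 x 40 x 8 mm; at rest 137 mm above the table, 130 mm in -x and 112 mm in +y of the bin's origin. The point moves with the lever; fully down it is about 80 mm above the table. Nothing lies beneath it.
- lid (a joint): Angle of the blue lid (rad): 0 closed (hanging upright across the bin's mouth), grows as it swings out and up. Geared to the lever: lid = 3.4 x lever, about 1.22 at the lever's stop; above 1.0 is wide open, below 0.06 closed. Moving the pad at 50 mm/s turns the lid at about 1.1 rad/s; closing faster than 2.5 rad/s is a slam.
- lid_edge (a point): Middle of the lid's free edge. The lid is a blue plate 63 mm wide, 80 mm high, 4 mm thick, hinged along its top edge 125 mm above the table at x = -10 mm of the bin; open, it reaches over the trough.
- cup: Grey plastic cup, 76 mm across, 90 mm tall, standing on the oak board; origin at the centre of its underside. Leave alone.
- ledge: Small fixed oak board 120 x 120 x 18 mm under the cup; origin at the centre of its underside.
- flashlight: Black flashlight standing on its head, 38 mm across, 118 mm tall; origin at the centre of its underside. Leave alone.
- headlamp: Orange headlamp body 45 x 76 x 42 mm, lying lens up; origin at the centre of its underside. Leave alone.
- carabiner: Blue carabiner lying flat, about 94 x 50 mm, 10 mm thick; origin on the table under its middle. Leave alone.

How it is judged:
On the way:
1. the fingertips hold the lever down with the lid wide open (above 1.0 rad) until the battery lies in the trough (value of joint lid above 1 rad and contact force between the fingers and lever above 0.5 N and x of battery in the frame of dispenser between -0.105 and -0.065 m and y of battery in the frame of dispenser between -0.02 and 0.02 m and z of battery in the frame of dispenser below 0.065 m), for 0.2 s.
At the end, for the whole second after the job is handed in: Lid closed (under 0.06 rad), lever up (under 0.02 rad); battery at rest in the trough, its centre 65 to 105 mm in front of the bin's origin, within 20 mm of its midline, under 65 mm high; cup, flashlight, headlamp and carabiner within 20 mm of their starts, untipped (value of joint lid below 0.06 rad and value of joint lever below 0.02 rad and linear speed of battery below 0.03 m/s and x of battery in the frame of dispenser between -0.105 and -0.065 m and y of battery in the frame of dispenser between -0.02 and 0.02 m and z of battery in the frame of dispenser below 0.065 m and distance of each of cup, flashlight, headlamp, carabiner from where it was at the start of the episode below 0.02 m and angle between each of cup, flashlight, headlamp, carabiner's own z axis and vertical below 0.15 rad); the robot touches nothing.
It fails at once if the lid swings shut faster than 2.5 rad/s (it slams) (velocity of joint lid below -2.5 rad/s).
It fails at once if the robot touches the lid (contact force between any of the fingers, the arm and lid above 0.5 N).
It fails at once if the robot touches the battery (contact force between any of the fingers, the arm and battery above 0.5 N).
It fails at once if the battery is lifted (z of battery in the frame of dispenser above 0.1 m).
It fails at once if the cup, flashlight, headlamp or carabiner is moved more than 20 mm or lifted (distance of any of cup, flashlight, headlamp, carabiner from where it was at the start of the episode above 0.02 m).
It also fails if it takes over 40 s, if anything falls off the work surface, if the arm or the gripper's body presses on something with over 40 N, if the wrist force passes 120 N, or if a joint passes its speed limit or range.

## Working session

There is one attempt and no reset: what is moved stays moved. The work goes in short steps, Python scripts to look and compute and a tool call to move; the robot and the scene stay as the last step left them, time stands still between calls to the robot, and variables do not carry over. Pictures are saved under pics/ and viewed, about 8 in all and at most 12, crops included, and the job is handed in when it is done.

Besides the shell and the picture viewer there is one more tool, called after "Call:" as name(argument=value, ...), one argument or row to a line, values as JSON. servo_tool: Moves the arm, as the interface text tells. Its arguments: {"type":"object","properties":{"motion":{"type":"array","items":{"type":"array","items":{"type":"number"}}},"force":{"type":"number"}},"required":["motion"]}

```bash
mkdir -p pics; python3 - <<'E'
from bench import *
import cv2,numpy as np
o=get_obs();print({k:np.round(v,3) for k,v in o.items()})
for n in("scene","top"):
    cv2.imwrite(f"pics/{n}0.png",grab_frame(n)[:,:,::-1]);p=camera_params(n);print(n,p)
print(camera_params("wrist"))
E
```

```text
{'clock': np.float64(0.0), 'joints': array([-1.269,  0.478,  0.022,  1.556, -0.011,  1.109, -0.083]), 'qvel': array([-0.001,  0.001, -0.003, -0.002, -0.001, -0.001, -0.002]), 'tau': array([ 0.0000e+00, -5.9646e+01,  1.6080e+00, -2.8119e+01,  1.2000e-02,
        9.0000e-03,  0.0000e+00]), 'tcp_pos': array([0.269, 0.619, 0.404]), 'orientation': array([-0.903,  1.377,  0.902]), 'contact_force': array([-0.31 , -0.377,  0.532]), 'moment': array([ 0.03 ,  0.018, -0.022]), 'grip_width': np.float64(0.086)}
scene {'mtx': array([[485.89613879,   0.        , 274.70260264],
       [  0.        , 485.89613879, 210.19967099],
       [  0.        ,   0.        ,   1.        ]]), 'world_to_cam': array([[-0.22536739,  0.97408406,  0.0192299 ,  0.13951273],
       [ 0.51048572,  0.13487306, -0.84924295, -0.2123461 ],
       [-0.82982761, -0.18157508, -0.52765199,  1.44546175],
       [ 0.        ,  0.        ,  0.        ,  1.        ]])}
top {'mtx': array([[507.4141218 ,   0.        , 286.695357  ],
       [  0.        , 507.4141218 , 207.05896075],
       [  0.        ,   0.        ,   1.        ]]), 'world_to_cam': array([[-0.02724537, -0.99945054, -0.01887614,  0.03207129],
       [-0.99696901,  0.02854462, -0.07237407,  0.63314967],
       [ 0.07287311,  0.01684706, -0.99719892,  1.0316703 ],
       [ 0.        ,  0.        ,  0.        ,  1.        ]])}
{'mtx': array([[369.37073156,   0.        , 279.04886389],
       [  0.        , 369.37073156, 203.88116548],
       [  0.        ,   0.        ,   1.        ]]), 'T_tool_cam': array([[ 1.92172976e-04, -2.77623105e-01,  9.60690051e-01,
         3.07780773e-02],
       [ 9.25264785e-04, -9.60689608e-01, -2.77623162e-01,
         7.05302387e-02],
       [ 9.99999553e-01,  9.42244343e-04,  7.22563014e-05,
         1.76794603e-03],
       [ 0.00000000e+00,  0.00000000e+00,  0.00000000e+00,
         1.00000000e+00]])}
```

View pics/scene0.png

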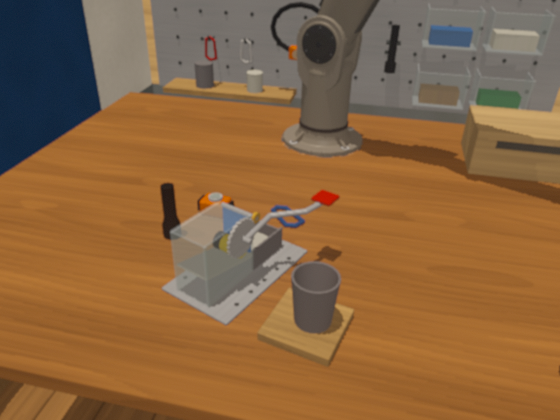

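View pics/top0.png

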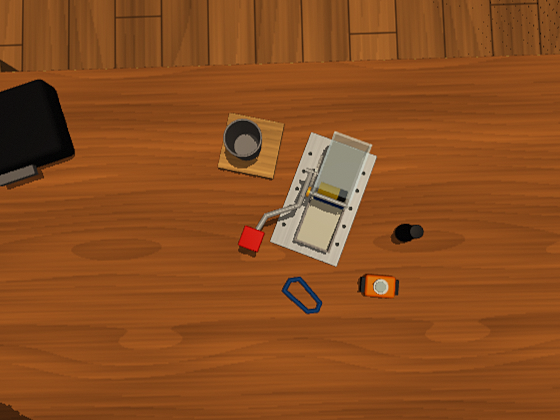

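The scene view shows the red pad at (325,198). In the top view the pad is at (251,239), the plate corners are at about (312,133), (376,155), (337,265) and (272,241), and the cup is behind the lever.

```bash
cat > h.py <<'E'
from bench import *
import cv2,numpy as np
from scipy.spatial.transform import Rotation as R
def P(n):
    p=camera_params(n);return p["mtx"],np.array(p["world_to_cam"])
def plane(n,uv,z):
    K,T=P(n);d=T[:3,:3].T@np.linalg.inv(K)@[*uv,1];c=-T[:3,:3].T@T[:3,3]
    return c+d*(z-c[2])/d[2]
def proj(n,X):
    K,T=P(n);q=K@(T[:3,:3]@X+T[:3,3]);return q[:2]/q[2]
def tri(u,v):
    (K,T),(L,S)=P("scene"),P("top")
    q=cv2.triangulatePoints(K@T[:3],L@S[:3],np.float64(u),np.float64(v)).ravel();return q[:3]/q[3]
def big(m):
    c=max(cv2.findContours(m.astype(np.uint8),cv2.RETR_EXTERNAL,cv2.CHAIN_APPROX_NONE)[0],key=cv2.contourArea)
    M=cv2.moments(c);return c,np.array([M["m10"],M["m01"]])/M["m00"]
def red(im):
    r,g,b=[im[:,:,i].astype(int) for i in range(3)];return (r>140)&(g<50)&(b<50)
E
python3 - <<'E'
from h import *
ims={n:cv2.imread(f"pics/{n}0.png")[:,:,::-1] for n in("scene","top")}
cs={n:big(red(i)) for n,i in ims.items()}
for n in cs: print(n,cs[n][1],cv2.contourArea(cs[n][0]),plane(n,cs[n][1],.137))
print("tri",tri(cs["scene"][1],cs["top"][1]))
print("rect",cv2.minAreaRect(cs["top"][0]))
hsv=cv2.cvtColor(ims["top"],cv2.COLOR_RGB2HSV)
m=((hsv[:,:,1]<50)&(hsv[:,:,2]>90)).astype(np.uint8);m[:120]=0;m[:,:265]=0;m[:,390:]=0
m=cv2.morphologyEx(m,cv2.MORPH_CLOSE,np.ones((9,9)))
c,_=big(m); box=cv2.boxPoints(cv2.minAreaRect(c));print("px",box)
# manual plate corners: front-left, front-right, back-left
f=[plane("top",p,.003) for p in((272,241),(337,265),(312,133),(376,155))]
print(np.round(f,3))
fl,fr,bl,_=f; print("front width",np.linalg.norm(fr-fl),"len",np.linalg.norm(bl-fl))
d=bl-fl; yaw=np.arctan2(d[1],d[0]); o=fl+.5*(fr-fl)+.125*d/np.linalg.norm(d)
print("yaw",yaw,"org",o,"pad pred",o[:2]+[[np.cos(yaw),-np.sin(yaw)],[np.sin(yaw),np.cos(yaw)]]@np.array([-.13,.112]))
ob=get_obs();print(R.from_rotvec(ob["orientation"]).as_matrix().round(3))
E
```

```text
scene [325.08823529 197.44607843] 204.0 [0.57720043 0.08123555 0.137     ]
top [250.77990634 238.13580247] 391.5 [0.56981214 0.0803928  0.137     ]
tri [0.56988676 0.08065342 0.13277323]
rect ((250.8402099609375, 238.0154571533203), (20.67719268798828, 20.96437644958496), 21.037511825561523)
px [[256.59998 236.8    ]
 [300.0512  118.86098]
 [379.2951  148.0561 ]
 [335.84387 265.99512]]
[[ 0.564  0.048  0.003]
 [ 0.51  -0.087  0.003]
 [ 0.793 -0.044  0.003]
 [ 0.741 -0.178  0.003]]
front width 0.14550607929287326 len 0.2457895989447968
yaw -0.3810858831216069 org [ 0.65344801 -0.06638833  0.003     ] pad pred [0.57443005 0.08592766]
[[-0.001 -0.917  0.398]
 [-0.002  0.398  0.917]
 [-1.    -0.    -0.002]]
```

Call:
servo_tool(
  motion=[
    [0, -0.03, -0.023, 0, 1],
    [0, -0.06, -0.046, 0, 1],
    [0, -0.096, -0.073, 0, 1],
    [0, -0.132, -0.1, 0, 1],
    [0, -0.168, -0.127, 0, 1],
    [0, -0.204, -0.154, 0, 1],
    [0, -0.24, -0.182, 0, 1],
    [0, -0.26, -0.197, 0, 1],
  ],
  force=40,
)

```text
clock: 0.9
tcp_pos: [0.4306, 0.3305, 0.404]
orientation: [-0.901, 1.379, 0.897]
contact_force: [0.2, 0.7, -0.1]
grip_width: -0.0004
```

Call:
servo_tool(
  motion=[
    [0, -0.035, -0.026, 0, 1],
    [0, -0.07, -0.053, 0, 1],
    [0, -0.105, -0.079, 0, 1],
    [0, -0.14, -0.105, 0, 1],
    [0, -0.175, -0.132, 0, 1],
    [0, -0.205, -0.154, 0, 1],
    [0, -0.223, -0.168, 0, 1],
    [0, -0.229, -0.1725, 0, 1],
  ],
)

```text
clock: 1.7
tcp_pos: [0.5715, 0.0773, 0.4045]
orientation: [-0.899, 1.382, 0.893]
contact_force: [-0.9, 0.5, 0.0]
grip_width: -0.0
```

Call:
servo_tool(
  motion=[
    [0.01, 0, 0, 0, 1],
    [0.03, 0, 0, 0, 1],
    [0.05, 0, 0, 0, 1],
    [0.065, 0, 0, 0, 1],
    [0.07, 0, 0, 0, 1],
    [0.07, 0, 0, 0, 1],
  ],
)

```text
clock: 2.3
tcp_pos: [0.5707, 0.0783, 0.3333]
orientation: [-0.899, 1.383, 0.895]
contact_force: [0.8, 0.1, -0.3]
grip_width: 0.0002
```

```bash
python3 - <<'E'
from h import *
o=get_obs();print(o["clock"],o["tcp_pos"],o["contact_force"],o["grip_width"])
t=o["tcp_pos"]+R.from_rotvec(o["orientation"]).apply([.173,0,0]);print("tip",t)
w=grab_frame("wrist");s=grab_frame("scene")
print("tip px scene",proj("scene",t))
cv2.imwrite("pics/w1.png",np.hstack([w,s])[:,:,::-1][:, :]) 
im=cv2.imread("pics/w1.png");cv2.imwrite("pics/w1.png",cv2.resize(im,(800,300)))
c,m=big(red(w));p=camera_params("wrist");T=p["T_tool_cam"]
Rt=R.from_rotvec(o["orientation"]).as_matrix()
d=Rt@T[:3,:3]@np.linalg.inv(p["mtx"])@[*m,1];cc=o["tcp_pos"]+Rt@T[:3,3]
print("pad visible centroid",m,cc+d*(.137-cc[2])/d[2], cv2.minAreaRect(c))
print("bbox world",[ (cc+dd*(.137-cc[2])/dd[2]).round(3)[:2].tolist() for q in cv2.boxPoints(cv2.minAreaRect(c)) for dd in [Rt@T[:3,:3]@np.linalg.inv(p["mtx"])@[*q,1]]])
E
```

```text
2.3 [0.57067786 0.07830554 0.33334426] [ 0.7860805   0.08498388 -0.3088503 ] 0.0002040938555251101
tip [0.57016247 0.07747516 0.16034702]
tip px scene [324.51714961 184.05390347]
pad visible centroid [293.16829938 230.39345877] [0.564795   0.08902704 0.137     ] ((287.5, 239.5), (75.0, 67.0), 90.0)
bbox world [[0.545, 0.078], [0.557, 0.106], [0.593, 0.092], [0.58, 0.062]]
```

View pics/w1.png

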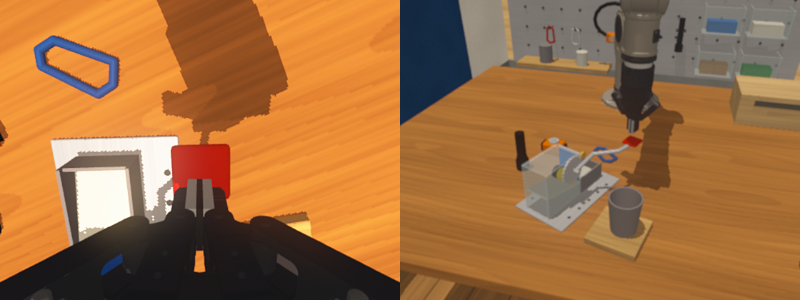

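The pad (wrist image, x 172–230) sits under the fingers, with its centre at about (0.569, 0.084). The tips are about 6 mm off along tool z, so I correct that and press.

Call:
servo_tool(
  motion=[
    [0.005, 0, 0.006, 0, 1],
    [0.012, 0, 0.006, 0, 1],
    [0.019, 0, 0.006, 0, 1],
    [0.025, 0, 0.006, 0, 1],
    [0.03, 0, 0.006, 0, 1],
    [0.035, 0, 0.006, 0, 1],
    [0.039, 0, 0.006, 0, 1],
    [0.04, 0, 0.006, 0, 1],
  ],
)

```text
clock: 3.2
tcp_pos: [0.5736, 0.0832, 0.2944]
orientation: [-0.899, 1.382, 0.894]
contact_force: [-2.9, 0.9, 3.5]
grip_width: -0.0001
```

Call:
servo_tool(
  motion=[
    [0.005, 0, 0, 0, 1],
    [0.01, 0, 0, 0, 1],
    [0.015, 0, 0, 0, 1],
    [0.02, 0, 0, 0, 1],
    [0.025, 0, 0, 0, 1],
    [0.03, 0, 0, 0, 1],
    [0.034, 0, 0, 0, 1],
    [0.037, 0, 0, 0, 1],
  ],
)

```text
clock: 4.0
tcp_pos: [0.5743, 0.0828, 0.2574]
orientation: [-0.9, 1.38, 0.893]
contact_force: [0.9, 1.1, 6.2]
grip_width: 0.0002
```

Call:
servo_tool(
  motion=[
    [0, 0, 0, 0, 1],
    [0, 0, 0, 0, 1],
    [0, 0, 0, 0, 1],
    [0, 0, 0, 0, 1],
    [0, 0, 0, 0, 1],
    [0, 0, 0, 0, 1],
    [0, 0, 0, 0, 1],
    [0, 0, 0, 0, 1],
  ],
)

```text
clock: 4.8
tcp_pos: [0.5744, 0.0828, 0.2574]
orientation: [-0.9, 1.38, 0.893]
contact_force: [-0.9, 1.7, 4.7]
grip_width: -0.0001
```

```bash
python3 - <<'E'
from h import *
o=get_obs();print(o["clock"],o["tcp_pos"],o["contact_force"])
w=grab_frame("wrist");s=grab_frame("scene")
im=np.hstack([cv2.resize(w,(400,300)),cv2.resize(s[150:330,150:390],(400,300))])
cv2.imwrite("pics/w2.png",im[:,:,::-1])
E
```

```text
4.8 [0.57435447 0.08278746 0.25742058] [-0.90929468  1.68739014  4.65444707]
```

View pics/w2.png

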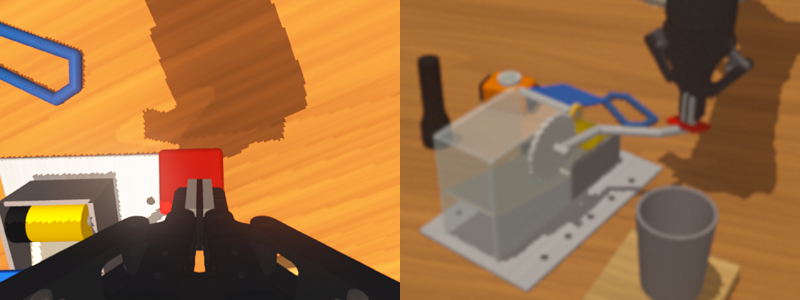

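The wrist view shows the battery in the trough (near (45,223)) and the lid clear of it. The scene view shows the lid raised nearly level. I'll hold 2 mm deeper and measure the battery.

Call:
servo_tool(
  motion=[
    [0.001, 0, 0, 0, 1],
    [0.002, 0, 0, 0, 1],
    [0.002, 0, 0, 0, 1],
    [0.002, 0, 0, 0, 1],
    [0.002, 0, 0, 0, 1],
    [0.002, 0, 0, 0, 1],
    [0.002, 0, 0, 0, 1],
    [0.002, 0, 0, 0, 1],
  ],
)

```text
clock: 5.7
tcp_pos: [0.5745, 0.0827, 0.2563]
orientation: [-0.899, 1.379, 0.893]
contact_force: [-3.1, 0.0, 13.3]
grip_width: -0.0003
```

```bash
cat >> h.py <<'E'
def batt():
    o=get_obs();w=grab_frame("wrist");h=cv2.cvtColor(w,cv2.COLOR_RGB2HSV)
    m=(h[:,:,0]>24)&(h[:,:,0]<34)&(h[:,:,1]>200)&(h[:,:,2]>120);c,_=big(m);r=cv2.minAreaRect(c)
    p=camera_params("wrist");T=p["T_tool_cam"];Rt=R.from_rotvec(o["orientation"]).as_matrix();cc=o["tcp_pos"]+Rt@T[:3,3]
    a=-.381;Q=np.array([[np.cos(a),np.sin(a)],[-np.sin(a),np.cos(a)]])
    for q in [r[0],*cv2.boxPoints(r)]:
        d=Rt@T[:3,:3]@np.linalg.inv(p["mtx"])@[*q,1];X=cc+d*(.045-cc[2])/d[2]
        print("px",np.round(q),"bin xy",(Q@(X[:2]-[.651,-.069])).round(3))
    print(o["clock"],o["tcp_pos"],o["contact_force"]);return w
E
python3 - <<'E'
from h import *
batt()
E
```

```text
px [ 74. 301.] bin xy [-0.093 -0.001]
px [ 34. 291.] bin xy [-0.1   -0.022]
px [114. 289.] bin xy [-0.1    0.022]
px [114. 311.] bin xy [-0.086  0.02 ]
px [ 34. 313.] bin xy [-0.087 -0.025]
5.7 [0.57450414 0.08272703 0.25633136] [-3.05510508  0.03587416 13.33602149]
```

The stop is reached (13 N), and the battery lies at about x = -0.09, y ≈ 0 in the bin frame, so it is in the trough. Now a slow release.

Call:
servo_tool(
  motion=[
    [-0.002, 0, 0, 0, 1],
    [-0.005, 0, 0, 0, 1],
    [-0.009, 0, 0, 0, 1],
    [-0.013, 0, 0, 0, 1],
    [-0.017, 0, 0, 0, 1],
    [-0.021, 0, 0, 0, 1],
    [-0.024, 0, 0, 0, 1],
    [-0.026, 0, 0, 0, 1],
  ],
)

```text
clock: 6.55
tcp_pos: [0.5744, 0.0827, 0.2826]
orientation: [-0.899, 1.38, 0.892]
contact_force: [-3.1, 1.0, 4.3]
grip_width: -0.0003
```

Call:
servo_tool(
  motion=[
    [-0.003, 0, 0, 0, 1],
    [-0.006, 0, 0, 0, 1],
    [-0.009, 0, 0, 0, 1],
    [-0.012, 0, 0, 0, 1],
    [-0.015, 0, 0, 0, 1],
    [-0.018, 0, 0, 0, 1],
    [-0.02, 0, 0, 0, 1],
    [-0.022, 0, 0, 0, 1],
  ],
)

```text
clock: 7.35
tcp_pos: [0.5749, 0.0825, 0.3051]
orientation: [-0.9, 1.378, 0.891]
contact_force: [1.5, 0.3, 3.0]
grip_width: 0.0
```

Call:
servo_tool(
  motion=[
    [-0.002, 0, 0, 0, 1],
    [-0.004, 0, 0, 0, 1],
    [-0.006, 0, 0, 0, 1],
    [-0.008, 0, 0, 0, 1],
    [-0.01, 0, 0, 0, 1],
    [-0.012, 0, 0, 0, 1],
    [-0.014, 0, 0, 0, 1],
    [-0.016, 0, 0, 0, 1],
  ],
)

```text
clock: 8.15
tcp_pos: [0.5747, 0.0826, 0.3211]
orientation: [-0.9, 1.379, 0.891]
contact_force: [0.2, 0.6, 1.4]
grip_width: -0.0001
```

Call:
servo_tool(
  motion=[
    [-0.003, 0, 0, 0, 1],
    [-0.01, 0, 0, 0, 1],
    [-0.025, 0, 0, 0, 1],
    [-0.045, 0, 0, 0, 1],
    [-0.06, 0, 0, 0, 1],
    [-0.065, 0, 0, 0, 1],
    [-0.065, 0, 0, 0, 1],
  ],
)

```text
clock: 8.85
tcp_pos: [0.5747, 0.0829, 0.387]
orientation: [-0.9, 1.377, 0.891]
contact_force: [-0.7, 0.4, 0.4]
grip_width: 0.0001
```

```bash
python3 - <<'E'
from h import *
w=batt();s=grab_frame("scene")
c,m=big(red(s));print("pad px scene",m,"start 325.1 197.4")
im=np.hstack([cv2.resize(w,(400,300)),cv2.resize(s[150:330,150:390],(400,300))])
cv2.imwrite("pics/w3.png",im[:,:,::-1])
E
```

```text
px [154. 230.] bin xy [-0.085  0.   ]
px [129. 216.] bin xy [-0.1  -0.02]
px [178. 214.] bin xy [-0.1    0.023]
px [179. 245.] bin xy [-0.071  0.021]
px [130. 246.] bin xy [-0.071 -0.023]
8.85 [0.57472    0.08287236 0.38697365] [-0.71165896  0.3730001   0.37089217]
pad px scene [321.26666667 198.81463415] start 325.1 197.4
```

View pics/w3.png

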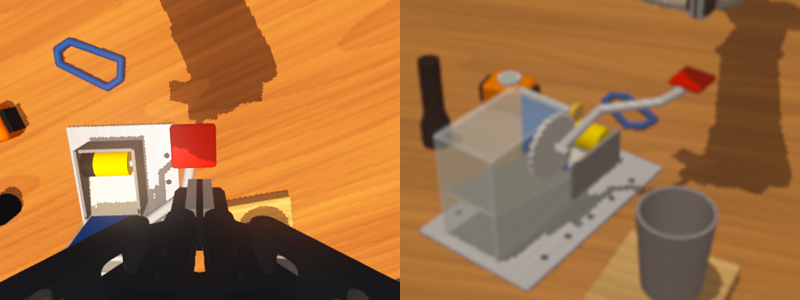

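The battery is in the trough (wrist view, (112,163)), and the lid hangs blue behind it at (100,230). The pad is up, but its centroid is 4 px off, perhaps because of the arm's shadow, so I'm checking with a mask that ignores shadow.

```bash
python3 - <<'E'
from h import *
a=cv2.imread("pics/scene0.png")[:,:,::-1];b=grab_frame("scene")
for n,i in(("before",a),("after",b)):
    h=cv2.cvtColor(np.ascontiguousarray(i),cv2.COLOR_RGB2HSV)
    m=((h[:,:,0]<4)|(h[:,:,0]>176))&(h[:,:,1]>200)&(h[:,:,2]>50);c,q=big(m[150:260,280:380]);print(n,"pad",q+[280,150],cv2.boundingRect(c),cv2.contourArea(c))
    m=(h[:,:,0]>100)&(h[:,:,0]<125)&(h[:,:,1]>70);c,q=big(m[195:250,215:262]);print("lid",q,cv2.boundingRect(c),cv2.contourArea(c))
f=lambda i:cv2.resize(i[170:290,150:350],(400,240),interpolation=cv2.INTER_NEAREST)
cv2.imwrite("pics/d.png",np.hstack([f(a),f(b)])[:,:,::-1])
E
```

```text
before pad [327.33333333 199.66666667] (47, 49, 3, 4) 0.5
lid [14.23536896 24.07124682] (9, 16, 18, 19) 131.0
after pad [nan nan] (47, 51, 3, 2) 0.0
lid [14.06331471 25.72067039] (9, 18, 14, 17) 89.5h.py:16: RuntimeWarning: invalid value encountered in divide
  M=cv2.moments(c);return c,np.array([M["m10"],M["m01"]])/M["m00"]
```

View pics/d.png

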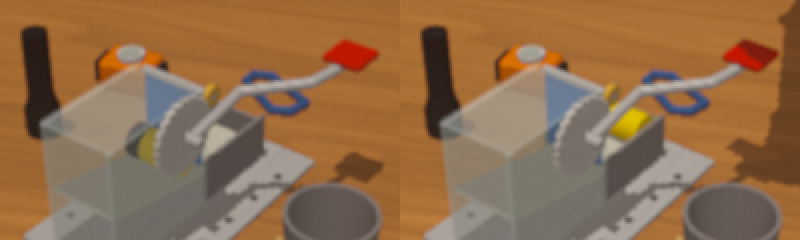

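The before and after crops match: the pad is at (350,55) in the before crop and (750,55) in the after crop, with only the arm's shadow across it. The lid is in its closed place, the battery is in the trough, and the other items haven't moved. Handing in.

```bash
python3 -c "
from bench import *
print(hand_in())"
```

```text
the job is handed in; nothing more can be done
None
```

The battery is out of the bin and the lid is closed again. I handed the job in at about 9 s of the 40 s allowed; hand-in gives no verdict.

- **Opening:** I pressed the red lever with the shut fingertips down to its stop, where the force rose to 13 N. I held it there until the wrist camera showed the battery in the trough.
- **Closing:** I let the lever up over about 2.5 s, at no more than 40 mm/s at the pad. That is roughly 0.9 rad/s at the lid, against the 2.5 rad/s slam limit. Then I drew the arm clear.
- **Battery:** the last wrist picture puts it at x ≈ -85 mm, y ≈ 0 mm from the bin's origin, inside the allowed range. I did not measure its height.
- **Lever, lid and other items:** the before and after pictures show the lever up and the lid in its starting place. The flashlight, headlamp, carabiner and cup also look unmoved.
- **Contact:** the final reading was under 1 N, which is noise.

**Checks that disagreed or failed:**
- The pad's red-mask centre moved 4 px after the release, apparently because the arm's shadow lay across part of the pad. My numeric recheck of the pad failed because its mask found almost nothing.
- The lid's blue mask was also smaller after closing, 90 px against 131 px. I put that down to the shadow and the changed background.
- So "lever up and lid closed" rests on comparing the two pictures by eye, not on a measured angle.

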